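# Isolate the supply and open the lockout padlock

### The job

We are locking out the water baths for service. First turn the black rotary handle on the grey isolator box from ON to OFF, a quarter turn anticlockwise until it snaps home. Then open the combination padlock that lies in its black holder: turn its dial clockwise until its long white mark stands two clicks (60 degrees) past the index by the shackle, without going further, then back anticlockwise until the mark stands at the index, and pull the shackle fully out; finally lift the open lock out of the holder and hold it up right over the isolator, at least 5 cm above its handle, ready for me to take - finish there still holding it still, with the isolator left off and the pen, marker and beaker where they are.

Things in the scene. Friction and masses are not known exactly. Their poses are not given: they have to be found in the camera images.
- isolator: Grey isolator box fixed to the worktop, 92 (x) x 104 (y) x 60 mm tall; a black rotary handle on top turns about the vertical axis through its origin (centre of its underside; the worktop here is at z = -0.004). OFF: the grip bar lies along y, white pointer line toward +y (ring mark). ON: along x, pointer toward +x (bar mark). A conduit 33 mm high leaves the -y side, ending 93 mm out.
- isolator_axis (a point): Point on the handle's vertical turning axis at the top of its grip bar, 97.5 mm above the worktop. The bar is 15 mm thick, 74 mm long and stands 71 to 97 mm above the worktop on a disc of radius 23.5 mm; grip it across its thickness at the middle.
- isolator_handle (a joint): Angle of the isolator's handle, rad: 0 = OFF, 1.571 = ON, growing clockwise seen from above; stops at both ends. An over-centre spring throws it to the nearer end; turning it past the middle takes about 0.2 N m. Starts ON.
- lock_holder: Black plastic holder fixed to the worktop, 78 (x) x 84 (y) mm. Origin: centre of the pocket, at worktop level (z = -0.004). Pocket floor 12 mm up; walls up to 21 mm above the worktop keep the lock from turning or being dragged (1.5 mm clearance), open over the middle 38 mm of the two x sides for the fingers. The lock lifts straight up.
- padlock: Steel combination padlock, about 0.4 kg, lying in the holder, dial up. Origin: centre of the underside of its case, 12 mm above the worktop when in the holder; z out of the dial side. Case 54 (x) x 60 (y) x 32 mm (z 0 to 32), gripped across its x sides. The shackle leaves the -y face. The index, a small black bar, is on the case beside the dial, on the -y side by the shackle.
- dial_axis (a point): Point on the dial's axis (the case's z axis) at the top of its knob, 52.5 mm above the underside of the case. Knob: radius 17 mm, 14 mm tall, below it a skirt of radius 22.5 mm and 5.5 mm thick with 12 white ticks. The long white mark runs from the middle of the knob's top outward.
- lock_dial (a joint): Dial angle, rad, growing clockwise from above; 0 = long mark at the index. No stops; clicks every 0.524, about 0.08 N m. Starts -0.55 to 0.05. Turned clockwise it carries a hidden wheel, set when the farthest clockwise point is 1.047 (+-0.15); then with the dial back at 0 (+-0.12) the shackle is free. After an overshoot turn back to about -1.3 and begin again.
- lock_shackle (a joint): Travel of the shackle out of the case, m: 0 = shut, 0.014 = fully out (its stop). It slides along the case's -y axis with about 1.5 N of friction and stays where it is left. Locked, it has under 1 mm of play.
- shackle_grip (a point): Point midway between the shackle's two straight legs, to be gripped together from outside; it moves with the shackle. Shut: 50 mm from the case's origin toward -y, 28 mm above the worktop in the holder. The shackle is an 8 mm round bar, 46 mm wide over the legs; they run straight from the case's face (30 mm from its origin) to 60 mm, the bow ends at 83 mm.
- pen: thin plastic ball pen, 145 mm long, lying between the two rows of equipment. Leave it alone. Origin: centre of its underside.
- marker: white marker pen with a black cap, 135 mm long, lying at the back. Leave it alone. Origin: centre of its underside.
- beaker: clear 65 mm beaker, 87 mm tall, at the back by the wall. Leave it alone. Origin: centre of its underside.

How it is judged:
On the way, in this order (a step that is already met when the one before it is completed fails the run):
1. the isolator's handle is turned to OFF (value of joint isolator_handle below 0.12 rad), for 0.2 s.
2. the dial is turned clockwise to two clicks past the index (value of joint lock_dial above 0.82 rad).
3. the shackle is pulled fully out (value of joint lock_shackle above 0.011 m), for 0.1 s.
At the end, for the whole second after the job is handed in: Isolator OFF (within 0.12 rad of its stop); shackle out by more than 11 of its 14 mm; the fingers alone hold the padlock still over the isolator, its origin within 70 mm of the handle's axis seen from above and at a height z above 0.125 m (value of joint isolator_handle below 0.12 rad and value of joint lock_shackle above 0.011 m and height (world z) of padlock above 0.125 m and horizontal distance between padlock and isolator_axis below 0.07 m and contact force between padlock and the fingers above 1 N and contact force between padlock and isolator below 0.05 N and contact force between padlock and lock_holder below 0.05 N and linear speed of padlock below 0.05 m/s); the arm keeps its last pose, push and grip.
It fails at once if one of the other things on the bench is moved by more than 50 mm (distance of any of pen, marker, beaker from where it was at the start of the episode above 0.05 m).
It also fails if it takes over 61 s, if anything falls off the work surface, if the arm or the gripper's body presses on something with over 40 N, if the wrist force passes 120 N, or if a joint passes its speed limit or range.

### The arm

A 7-joint arm with a two-finger parallel gripper is mounted at the origin on a cart in front of the work surface, level with it; the furniture and walls round the work are solid. World frame = base frame: x ahead of the robot, y to its left, z up, the work surface at z = 0. Lengths are in m, angles in rad, forces in N, time in s.
With the tool pointing down it reaches from about 0.425 to 0.975 m from the base axis. Payload 16.7 kg.
Tool frame: the origin (TCP) lies midway between the tips of the shut fingers; the grasp point (between the pads) lies 19 mm behind it; z points along the fingers, y is the line along which they close (so a half turn about z gives the same grasp; the last joint's range is limited). The gripper opens to 85 mm and grips with 20 to 120 N. Pads are 22 mm wide; open, the fingers measure 114 mm over their backs; the gripper's body (76 mm by 85 mm) begins 54 mm behind the grasp point. The pads swing forward as they close: fully open they stand 13 mm farther back than shut.
Start: joints at [1.065, 0.426, 0.074, 1.606, -0.034, 1.111, -0.067], TCP at [0.235, -0.633, 0.231] pointing down, gripper open.
Joint ranges: [-2.85, 2.85], [-0.5, 2.14], [-1.23, 1.37], [0.21, 2.46], [-1.02, 4.16], [0.16, 2.05], [-2.73, 2.73]. Speed limits (rad/s): [1.89, 1.89, 2.39, 2.39, 3.01, 3.01, 3.01].

### API

Orientations are given as a rotation vector (axis times angle).
In Python, from station import * gives the robot as it stands. The module is installed in compiled form; this text tells all that it offers.
- The arm moves only by the shell command python3 -m crank 'ROWS' [FORCE]. ROWS is JSON, a list of rows, each an object of numbers: "tx", "ty", "tz": the shift along the tool's x, y, z as a fraction of full scale; "wx", "wy", "wz": the turn, a rotation vector about the tool's x, y, z as a fraction of full scale; "fingers": the opening, from -1 (shut) to 1 (fully open). In form: [{"tx": .., "ty": .., "tz": .., "wx": .., "wy": .., "wz": .., "fingers": ..}, ...]. A call has 1 to 10 rows; each row shifts and turns the commanded pose from where the row before left it, along the tool's axes as they then stand; what a row does not reach is not made up. Full scale, the value 1, is 40 cm for a shift and pi/2 rad for a turn. A row lasts 1/10 s, in which the tool goes at most 50 mm and 8.59 degrees, less where a joint would pass 70% of its speed; a pose out of reach is approached as far as the arm can. A call with a number of a shift or a turn outside -1 to 1 is refused whole. A call with a gripper value outside its range is refused whole. The fingers move at their own pace and stop on an object; FORCE is the grip in N (left out, the last holds). Time passes only in rows, so rows that do not move let the fingers close. It gives the time, the measured TCP pose, the force, the opening and the grip force at its end, in the units of the state.
- state(): the state, without advancing time (a new reading comes with each control period).
- snapshot(name): name is "side" or "top" or "wrist"; returns a dict with "pixels" (384x512x3 uint8, red, green, blue), "fx", "fy", "cx", "cy" (pixels), "k1" (the pictures are not rectified: a ray, as slopes to the right and down, at radius r is drawn at 1 + k1 r^2 times it, then the intrinsics apply), "position" and "attitude" of the camera in the world. Camera axes: x right, y down, z forward; pixel columns grow to the right and rows downward; lengths in m; the calibration is good to about 2 mm. A picture is of the moment at which its call begins. There is no depth.
- finish_job(): hands the job in; it is judged then, once.
The state is a dict: "t": time; "joint_pos": joint angles; "qvel": joint speeds; "tau": joint torques, N m; "tcp_pos": TCP position; "orientation": TCP orientation; "wrist_force": force on the tool from outside, world axes, zero at the start; "moment": the same for the moment, N m; "opening": opening from 0.0 (shut) to 1.0 (fully open); "grasp_force": force on a finger pad.
Only numpy, scipy, OpenCV 4.12 (cv2) and the standard library are available. Lean on these libraries where they do the work, as an engineer would, in place of code of your own. Each camera call takes 0.05 s, during which the arm holds its last target. There are 200 camera calls.

## Working session

There is one attempt and no reset: what is moved stays moved. The work goes in short steps, Python scripts to look and compute and a shell command to move; the robot and the scene stay as the last step left them, time stands still between calls to the robot, and variables do not carry over. Pictures are saved under pics/ and viewed, at most 10 in all, crops included, and the job is handed in when it is done.

```bash
mkdir -p pics; cat > h.py <<'E'
from station import *
import numpy as np, cv2
from scipy.spatial.transform import Rotation as R
def snap(name,fn):
    s=snapshot(name); np.save('pics/'+fn+'.npy',s,allow_pickle=True)
    cv2.imwrite('pics/'+fn+'.png',s['pixels'][:,:,::-1]); return s
def load(fn): return np.load('pics/'+fn+'.npy',allow_pickle=True).item()
def rot(s):
    a=np.array(s['attitude']); return a if a.shape==(3,3) else R.from_rotvec(a).as_matrix()
def ray(s,u,v):
    K=np.array([[s['fx'],0,s['cx']],[0,s['fy'],s['cy']],[0,0,1.]])
    p=cv2.undistortPoints(np.array([[[u,v]]],float),K,np.array([s['k1'],0,0,0.]))[0,0]
    d=rot(s)@np.array([p[0],p[1],1]); return np.array(s['position']),d/np.linalg.norm(d)
def atz(s,u,v,z):
    o,d=ray(s,u,v); return o+d*(z-o[2])/d[2]
def tri(*obs):
    A=0;b=0
    for s,u,v in obs:
        o,d=ray(s,u,v);P=np.eye(3)-np.outer(d,d);A=A+P;b=b+P@o
    x=np.linalg.solve(A,b); return x,[np.linalg.norm((np.eye(3)-np.outer(d,d))@(x-o)) for o,d in [ray(*q) for q in obs]]
def proj(s,p):
    c=rot(s).T@(np.array(p)-s['position']);x,y=c[:2]/c[2];k=1+s['k1']*(x*x+y*y)
    return s['fx']*x*k+s['cx'],s['fy']*y*k+s['cy']
E
python3 - <<'E'
from h import *
ims=[]
for n in ('top','side'):
    s=snap(n,n+'0'); print(n,s['position'],s['attitude'],s['fx'],s['k1']); 
w=snap('wrist','wrist0');print(w['position'],w['attitude'],w['fx']); st=state(); print(st)
a=[cv2.imread(f'pics/{n}0.png') for n in ('top','side','wrist')]
cv2.imwrite('pics/a.png',cv2.resize(a[0],(800,600),interpolation=cv2.INTER_CUBIC))
cv2.imwrite('pics/b.png',cv2.resize(a[1],(800,600),interpolation=cv2.INTER_CUBIC))
E
```

```text
top [ 0.4996604  -0.27416982  0.91742488] [-2.19901061  2.18735689 -0.1231001 ] 391.7287454416762 -0.04455050617420619
side [ 0.40497111 -0.74550173  0.7725801 ] [-2.50491573  0.4727351  -0.14990264] 438.3352992385815 -0.12675950040269932
[ 0.31076781 -0.60447739  0.37395735] [ 2.35500372 -1.63702473 -0.26583967] 265.0036733000548
{'t': 0.15, 'joint_pos': array([ 1.06549959,  0.42661661,  0.07385423,  1.60642775, -0.03409291,
        1.11080346, -0.06710846]), 'qvel': array([ 0.00014882, -0.00451334,  0.00041468, -0.00201238,  0.00079649,
       -0.00067819, -0.0010745 ]), 'tau': array([ 4.00719931e-03, -9.50307941e+01,  3.76290008e+00, -4.63758731e+01,
        1.92301918e-02,  7.67700083e-03,  9.37128348e-07]), 'tcp_pos': array([ 0.23500159, -0.63244773,  0.23076679]), 'orientation': array([-3.09107086e+00, -5.55716753e-01,  3.86172371e-04]), 'wrist_force': array([-0.05340225, -0.21436794,  0.98396791]), 'moment': array([ 0.00865293,  0.0034446 , -0.02692971]), 'grasp_force': 0.0, 'opening': 0.9996109360739976}
```

View pics/a.png

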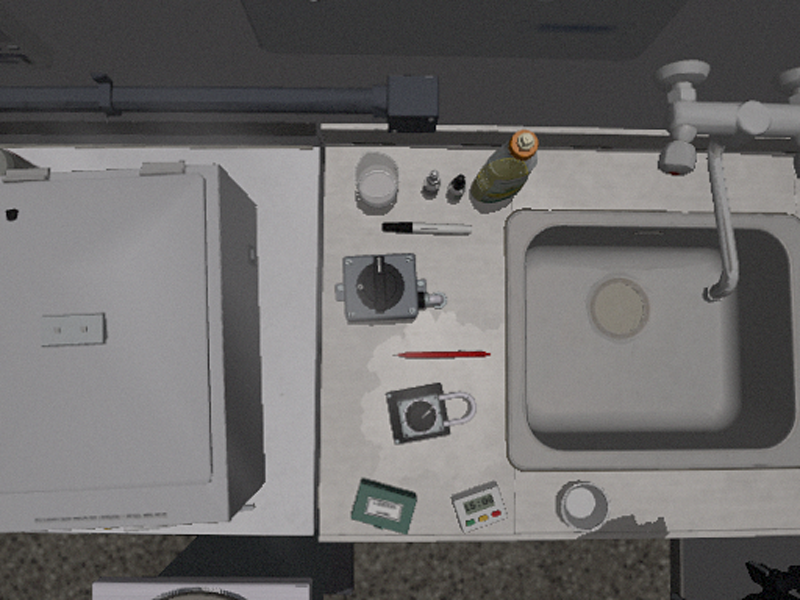

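View pics/b.png

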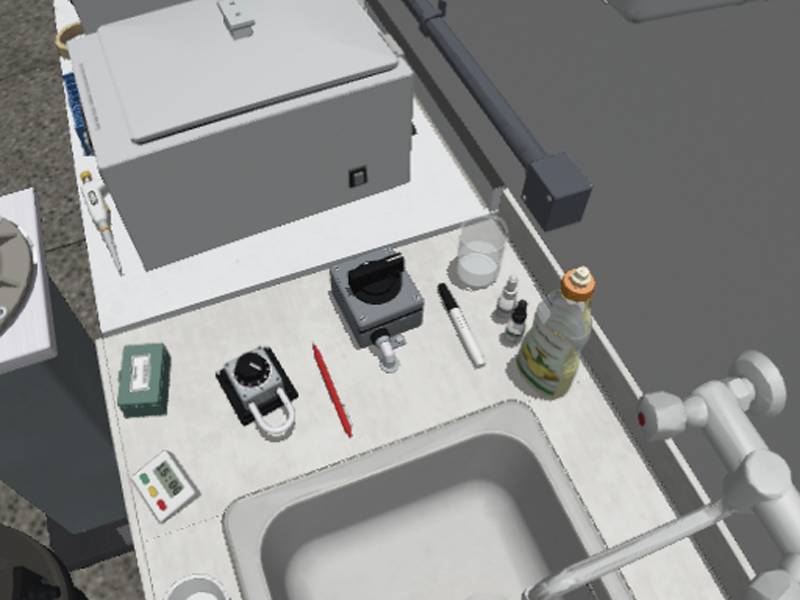

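The top view shows the isolator handle at about (380,285)/1.5625 px with its pointer toward +x, and the lock dial at (421,415)/1.5625 px. The side view shows both unobstructed. I'll enlarge these next.

```bash
python3 - <<'E'
from h import *
def crop(fn,u,v):
    im=cv2.imread(f'pics/{fn}.png')[v-30:v+30,u-40:u+40]; return cv2.resize(im,(400,300),interpolation=cv2.INTER_CUBIC)
c=np.vstack([np.hstack([crop('top0',248,182),crop('top0',277,265)]),np.hstack([crop('side0',242,190),crop('side0',166,248)])])
cv2.imwrite('pics/c.png',c)
E
```

```text
(no output)
```

View pics/c.png

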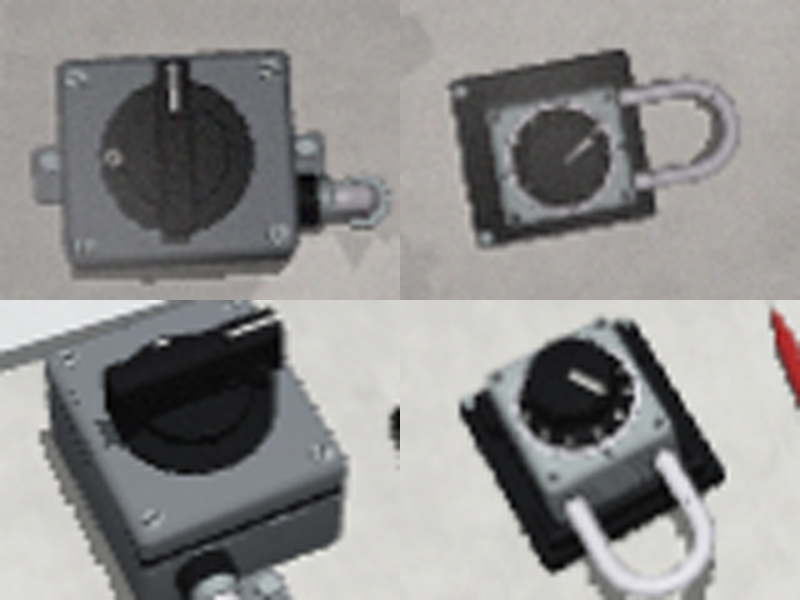

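Top and side crops: the isolator's four lid screws and pointer are visible, as are the lock's case screws, the dial mark (anticlockwise of the index) and the shackle. I'll triangulate these.

```bash
python3 - <<'E'
from h import *
t,s=load('top0'),load('side0')
def T(u0,v0,x,y): return u0-40+(x+.5)/5-.5, v0-30+(y+.5)/5-.5
def pr(n,a,b,ut,us):
    p,r=tri((t,*T(*ut,*a)),(s,*T(*us,*b)));print(n,np.round(p,4),np.round(r,4));return p
I=((248,182),(242,190));L=((277,265),(166,248))
sc=[pr('iso screw',a,b,*I) for a,b in [((278,235),(150,217)),((268,73),(320,152)),((85,245),(67,58)),((75,75),(232,5))]]
print('iso c',np.mean(sc,0))
pr('ptr out',(174,65),(275,20),*I);pr('ptr in',(174,110),(230,32),*I)
pr('bar c',(174.5,150),(195,45),*I)
L_=[pr('lock',a,b,*L) for a,b in [((168,162),(172,76)),((198,133),(202,90)),((220,97),(258,125)),((230,200),(153,178))]]
pr('bow',(338,118),(265,290),*L)
w=load('wrist0')
for p in (np.mean(sc,0),L_[0]): print(proj(w,p))
print(atz(t,*T(248,182,174.5,150),.0935),atz(t,*T(277,265,162,158),.06))
st=state();print(R.from_rotvec(st['orientation']).as_matrix())
E
```

```text
iso screw [ 0.548  -0.3049  0.0527] [0.0007 0.0007]
iso screw [ 0.621  -0.3004  0.0524] [0.0001 0.0001]
iso screw [ 0.5431 -0.2198  0.0526] [0.0007 0.0007]
iso screw [ 0.6189 -0.2138  0.0459] [0.0013 0.0013]
iso c [ 0.58272285 -0.2597329   0.05089179]
ptr out [ 0.6182 -0.2591  0.0899] [0.0005 0.0005]
ptr in [ 0.5989 -0.2593  0.0915] [0.0003 0.0003]
bar c [ 0.5829 -0.2599  0.0911] [0.0007 0.0007]
lock [ 0.3992 -0.3207  0.0565] [0.0002 0.0002]
lock [ 0.4101 -0.3332  0.0604] [0.0023 0.0023]
lock [ 0.425  -0.3443  0.042 ] [0.0014 0.0014]
lock [ 0.3807 -0.3493  0.0384] [0. 0.]
bow [ 0.411  -0.3996  0.0199] [0.0041 0.0041]
(np.float64(81.22567881843366), np.float64(-163.20643802879232))
(np.float64(36.472755068541886), np.float64(-66.36674446635863))
[ 0.58200981 -0.25974623  0.0935    ] [ 0.40158798 -0.31791992  0.06      ]
[[ 9.37381269e-01  3.48304730e-01 -4.12839839e-04]
 [ 3.48304968e-01 -9.37380834e-01  9.06527732e-04]
 [-7.12402556e-05 -9.93556283e-04 -9.99999504e-01]]
```

```bash
python3 - <<'E'
from h import *
w=load('wrist0'); st=state(); Rt=R.from_rotvec(st['orientation']).as_matrix()
C=Rt.T@(w['position']-st['tcp_pos']); Rc=Rt.T@rot(w); print('cam in tool',C,'\n',Rc)
np.savez('cam.npz',C=C,Rc=Rc)
def hyp(tcp,yaw):
    Rn=R.from_euler('z',yaw,degrees=True).as_matrix()@np.diag([1,-1,-1.])
    q=dict(w);q['position']=np.array(tcp)+Rn@C;q['attitude']=Rn@Rc;return q
for tcp in [(.45,-.3,.23),(.5,-.28,.23),(.4,-.3,.23),(.58,-.26,.23),(.32,-.31,.23),(.36,-.3,.25)]:
    q=hyp(tcp,2);print(tcp,np.round(proj(q,(.5825,-.26,.0935))),np.round(proj(q,(.4,-.319,.06))))
E
python3 -m crank '[{"wz":0.068},{"wz":0.068},{"wz":0.068},{"tx":0.08,"ty":-0.06},{"tx":0.08,"ty":-0.08}]'; python3 -c "
from station import *;print(state()['joint_pos'])"
```

```text
cam in tool [ 8.07538406e-02  2.86053537e-05 -1.43196420e-01] 
 [[-1.15749697e-04 -9.49352810e-01 -3.14212077e-01]
 [ 9.99999820e-01  7.50276577e-05 -5.95067497e-04]
 [ 5.88503596e-04 -3.14212089e-01  9.49352630e-01]]
(0.45, -0.3, 0.23) [220.  45.] [271. 210.]
(0.5, -0.28, 0.23) [240. 100.] [283. 245.]
(0.4, -0.3, 0.23) [220. -13.] [273. 172.]
(0.58, -0.26, 0.23) [257. 177.] [293. 294.]
(0.32, -0.31, 0.23) [ 210. -111.] [267. 103.]
(0.36, -0.3, 0.25) [223. -50.] [273. 137.]
[ 1.06549959  0.42661661  0.07385423  1.60642775 -0.03409291  1.11080346
 -0.06710846]invalid input at $[0]: expected keys tx, ty, tz, wx, wy, wz, fingers
```

```bash
python3 -m crank '[{"tx":0,"ty":0,"tz":0,"wx":0,"wy":0,"wz":0.068,"fingers":1},{"tx":0,"ty":0,"tz":0,"wx":0,"wy":0,"wz":0.068,"fingers":1},{"tx":0,"ty":0,"tz":0,"wx":0,"wy":0,"wz":0.068,"fingers":1},{"tx":0.05,"ty":-0.07,"tz":0,"wx":0,"wy":0,"wz":0,"fingers":1},{"tx":0.05,"ty":-0.07,"tz":0,"wx":0,"wy":0,"wz":0,"fingers":1},{"tx":0.05,"ty":-0.07,"tz":0,"wx":0,"wy":0,"wz":0,"fingers":1},{"tx":0.05,"ty":-0.07,"tz":0,"wx":0,"wy":0,"wz":0,"fingers":1},{"tx":0.05,"ty":-0.07,"tz":0,"wx":0,"wy":0,"wz":0,"fingers":1},{"tx":0.05,"ty":-0.07,"tz":0,"wx":0,"wy":0,"wz":0,"fingers":1},{"tx":0.05,"ty":-0.07,"tz":0,"wx":0,"wy":0,"wz":0,"fingers":1}]' 40; python3 -m crank '[{"tx":0.065,"ty":-0.08,"tz":0,"wx":0,"wy":0,"wz":0,"fingers":1},{"tx":0.065,"ty":-0.08,"tz":0,"wx":0,"wy":0,"wz":0,"fingers":1},{"tx":0.065,"ty":-0.08,"tz":0,"wx":0,"wy":0,"wz":0,"fingers":1},{"tx":0.065,"ty":-0.08,"tz":0,"wx":0,"wy":0,"wz":0,"fingers":1},{"tx":0.06,"ty":-0.08,"tz":0,"wx":0,"wy":0,"wz":0,"fingers":1},{"tx":0,"ty":0,"tz":0,"wx":0,"wy":0,"wz":0,"fingers":1}]'
python3 - <<'E'
from h import *
st=state();print(st['joint_pos'],R.from_rotvec(st['orientation']).as_matrix()[:,0],st['wrist_force'])
w=snap('wrist','w1');print(w['position'])
c=w['pixels'][:,:,::-1];cv2.imwrite('pics/w1b.png',cv2.resize(c[60:360,110:410],(600,600),interpolation=cv2.INTER_CUBIC))
E
```

```text
t: 1.15
tcp_pos: [0.3686, -0.4305, 0.2312]
orientation: [-3.141, -0.056, 0.0]
wrist_force: [0.4, -1.0, 0.4]
opening: 0.998
grasp_force: 0.0
t: 1.75
tcp_pos: [0.4934, -0.2623, 0.2312]
orientation: [-3.139, -0.067, -0.001]
wrist_force: [-0.0, -0.5, 0.3]
opening: 0.998
grasp_force: 0.0
[ 0.43855868  0.24055722 -0.07536739  1.86483327  0.01854415  1.03680399
 -1.17246645] [9.99100315e-01 4.23998123e-02 9.03973802e-04] [-0.0056417  -0.48721015  0.27453991]
[ 0.57399799 -0.25912439  0.37454887]
```

View pics/w1b.png

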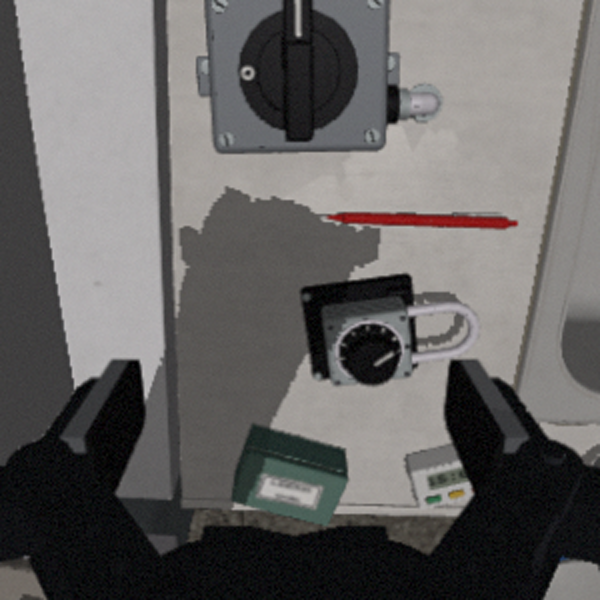

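The wrist view shows the isolator at the top, with lid screws at (227,140), (373,135), (221,4) and (377,3) in the 2x crop. The lock dial is at (370,358) with its mark pointing right and up, and the pen lies between the two.

```bash
python3 - <<'E'
from h import *
t,s,w=load('top0'),load('side0'),load('w1')
def T(u0,v0,x,y): return u0-40+(x+.5)/5-.5, v0-30+(y+.5)/5-.5
def W(x,y): return 110+(x+.5)/2-.5,60+(y+.5)/2-.5
I=((248,182),(242,190));L=((277,265),(166,248))
def pr(n,a,b,c,U):
    p,r=tri((t,*T(*U[0],*a)),(s,*T(*U[1],*b)),(w,*W(*c)));print(n,np.round(p,4),np.round(r,4));return p
sc=[pr('iso',a,b,c,I) for a,b,c in [((278,235),(150,217),(373,135)),((268,73),(320,152),(377,3)),((85,245),(67,58),(227,140)),((75,75),(232,5),(221,4))]]
print(np.mean(sc,0))
d=[sc[1]-sc[0],sc[3]-sc[2]];print('yaw',[np.degrees(np.arctan2(v[1],v[0])) for v in d],[np.degrees(np.arctan2(v[0],-v[1])) for v in (sc[0]-sc[2],sc[1]-sc[3])])
print('bar/ptr yaw pts',[atz(w,*W(*p),.0935) for p in ((300,135),(298,2),(298,38))])
pr('dial mark in',(168,162),(172,76),(375,367),L);pr('out',(198,133),(202,90),(398,353),L)
q=[pr('case',(220,97),(258,125),(410,318),L),pr('case',(230,200),(153,178),(415,376),L)]
print([atz(w,*W(*p),.04) for p in ((327,320),(334,381),(415,375),(410,318))])
print('dial c',atz(w,*W(369,359),.060),atz(t,*T(277,265,162,158),.060))
E
```

```text
iso [ 0.5478 -0.3056  0.054 ] [0.0009 0.0008 0.0007]
iso [ 0.6205 -0.3015  0.0545] [0.0012 0.0002 0.001 ]
iso [ 0.5424 -0.22    0.0536] [0.0013 0.0004 0.0012]
iso [ 0.6182 -0.2144  0.0466] [0.0019 0.0009 0.0011]
[ 0.5822393  -0.26036058  0.05217802]
yaw [np.float64(3.2616052819471837), np.float64(4.227486775814526)] [np.float64(3.640965614889419), np.float64(1.4799135325888433)]
bar/ptr yaw pts [array([ 0.54945471, -0.2625446 ,  0.0935    ]), array([ 0.61339639, -0.25867848,  0.0935    ]), array([ 0.59678851, -0.25941075,  0.0935    ])]
dial mark in [ 0.3985 -0.321   0.0597] [0.0014 0.0014 0.0021]
out [ 0.4099 -0.3337  0.0626] [0.0027 0.002  0.0008]
case [ 0.4251 -0.3443  0.0419] [0.0013 0.0015 0.0002]
case [ 0.381  -0.3511  0.0431] [0.0022 0.0006 0.0017]
[array([ 0.42051417, -0.28755359,  0.04      ]), array([ 0.3725029 , -0.29563897,  0.04      ]), array([ 0.37970726, -0.35371848,  0.04      ]), array([ 0.42439035, -0.34492132,  0.04      ])]
dial c [ 0.40231499 -0.31571895  0.06      ] [ 0.40158798 -0.31791992  0.06      ]
```

```bash
python3 -m crank '[{"tx":0.074,"ty":0.0035,"tz":0,"wx":0,"wy":0,"wz":-0.012,"fingers":1},{"tx":0.074,"ty":0,"tz":0,"wx":0,"wy":0,"wz":0,"fingers":1},{"tx":0.074,"ty":0,"tz":0,"wx":0,"wy":0,"wz":0,"fingers":1},{"tx":0,"ty":0,"tz":0.09,"wx":0,"wy":0,"wz":0,"fingers":1},{"tx":0,"ty":0,"tz":0.09,"wx":0,"wy":0,"wz":0,"fingers":1},{"tx":0,"ty":0,"tz":0.09,"wx":0,"wy":0,"wz":0,"fingers":1},{"tx":0,"ty":0,"tz":0.07,"wx":0,"wy":0,"wz":0,"fingers":0.5},{"tx":0,"ty":0,"tz":0.05,"wx":0,"wy":0,"wz":0,"fingers":0.2},{"tx":0,"ty":0,"tz":0,"wx":0,"wy":0,"wz":0,"fingers":0}]' 40
```

```text
t: 2.7
tcp_pos: [0.5767, -0.2652, 0.0724]
orientation: [-3.139, -0.083, 0.008]
wrist_force: [-1.5, 0.2, -0.0]
opening: 0.519
grasp_force: 0.0
```

```bash
python3 -m crank '[{"tx":0.0144,"ty":-0.0118,"tz":0,"wx":0,"wy":0,"wz":-0.005,"fingers":0},{"tx":0,"ty":0,"tz":0,"wx":0,"wy":0,"wz":0,"fingers":0}]'; python3 -m crank '[{"tx":0,"ty":0,"tz":0,"wx":0,"wy":0,"wz":0,"fingers":-1},{"tx":0,"ty":0,"tz":0,"wx":0,"wy":0,"wz":0,"fingers":-1},{"tx":0,"ty":0,"tz":0,"wx":0,"wy":0,"wz":0,"fingers":-1},{"tx":0,"ty":0,"tz":0,"wx":0,"wy":0,"wz":0,"fingers":-1},{"tx":0,"ty":0,"tz":0,"wx":0,"wy":0,"wz":0,"fingers":-1}]' 40
```

```text
t: 2.9
tcp_pos: [0.5861, -0.2593, 0.0768]
orientation: [3.14, 0.099, 0.004]
wrist_force: [-0.3, -0.1, 0.5]
opening: 0.5
grasp_force: 0.0
t: 3.4
tcp_pos: [0.5851, -0.2602, 0.0764]
orientation: [3.139, 0.097, 0.002]
wrist_force: [-0.4, -0.9, 7.5]
opening: 0.162
grasp_force: 42.5
```

```bash
python3 -m crank '[{"tx":0,"ty":0,"tz":0,"wx":0,"wy":0,"wz":0,"fingers":-0.4},{"tx":-0.0072,"ty":0,"tz":-0.002,"wx":0,"wy":0,"wz":0,"fingers":-0.4},{"tx":0,"ty":0,"tz":0,"wx":0,"wy":0,"wz":0,"fingers":-0.4},{"tx":0,"ty":0,"tz":0,"wx":0,"wy":0,"wz":0,"fingers":-1},{"tx":0,"ty":0,"tz":0,"wx":0,"wy":0,"wz":0,"fingers":-1},{"tx":0,"ty":0,"tz":0,"wx":0,"wy":0,"wz":0,"fingers":-1}]' 40;  python3 -m crank '[{"tx":0,"ty":0,"tz":0,"wx":0,"wy":0,"wz":-0.09,"fingers":-1},{"tx":0,"ty":0,"tz":0,"wx":0,"wy":0,"wz":-0.09,"fingers":-1},{"tx":0,"ty":0,"tz":0,"wx":0,"wy":0,"wz":-0.09,"fingers":-1},{"tx":0,"ty":0,"tz":0,"wx":0,"wy":0,"wz":-0.09,"fingers":-1}]'
```

```text
t: 4.0
tcp_pos: [0.5817, -0.2604, 0.0763]
orientation: [3.14, 0.096, 0.0]
wrist_force: [-1.7, -4.8, 4.1]
opening: 0.165
grasp_force: 41.6
t: 4.4
tcp_pos: [0.5815, -0.2603, 0.0763]
orientation: [2.985, 0.977, -0.0]
wrist_force: [-2.1, -3.7, 4.7]
opening: 0.155
grasp_force: 41.8
```

```bash
python3 -m crank '[{"tx":0,"ty":0,"tz":0,"wx":0,"wy":0,"wz":-0.09,"fingers":-1},{"tx":0,"ty":0,"tz":0,"wx":0,"wy":0,"wz":-0.09,"fingers":-1},{"tx":0,"ty":0,"tz":0,"wx":0,"wy":0,"wz":-0.09,"fingers":-1},{"tx":0,"ty":0,"tz":0,"wx":0,"wy":0,"wz":-0.09,"fingers":-1},{"tx":0,"ty":0,"tz":0,"wx":0,"wy":0,"wz":-0.09,"fingers":-1},{"tx":0,"ty":0,"tz":0,"wx":0,"wy":0,"wz":-0.09,"fingers":-1},{"tx":0,"ty":0,"tz":0,"wx":0,"wy":0,"wz":-0.07,"fingers":-1},{"tx":0,"ty":0,"tz":0,"wx":0,"wy":0,"wz":-0.02,"fingers":-1},{"tx":0,"ty":0,"tz":0,"wx":0,"wy":0,"wz":0,"fingers":-1}]' ; python3 -c "
from station import *;s=state();print(s['moment'],s['joint_pos'][6])"
```

```text
t: 5.3
tcp_pos: [0.5817, -0.2601, 0.0763]
orientation: [2.17, 2.272, -0.0]
wrist_force: [-1.4, -3.8, 4.0]
opening: 0.165
grasp_force: 41.7
[-0.83879702  0.42798977  0.36041756] 0.09898727565449156
```

```bash
python3 -m crank '[{"tx":0,"ty":0,"tz":0,"wx":0,"wy":0,"wz":0,"fingers":0.5},{"tx":0,"ty":0,"tz":0,"wx":0,"wy":0,"wz":0,"fingers":0.5},{"tx":0,"ty":0,"tz":-0.08,"wx":0,"wy":0,"wz":0,"fingers":0.5},{"tx":0,"ty":0,"tz":-0.1,"wx":0,"wy":0,"wz":0,"fingers":1},{"tx":0,"ty":0,"tz":-0.1,"wx":0,"wy":0,"wz":0,"fingers":1},{"tx":0,"ty":0,"tz":-0.1,"wx":0,"wy":0,"wz":0,"fingers":1},{"tx":-0.0254,"ty":-0.092,"tz":0,"wx":0,"wy":0,"wz":0,"fingers":1},{"tx":-0.0254,"ty":-0.092,"tz":0,"wx":0,"wy":0,"wz":0,"fingers":1},{"tx":-0.0254,"ty":-0.092,"tz":0,"wx":0,"wy":0,"wz":0,"fingers":1},{"tx":-0.0254,"ty":-0.092,"tz":0,"wx":0,"wy":0,"wz":0,"fingers":1}]'; python3 -m crank '[{"tx":-0.0254,"ty":-0.092,"tz":0,"wx":0,"wy":0,"wz":0,"fingers":1},{"tx":0,"ty":0,"tz":0,"wx":0,"wy":0,"wz":-0.08,"fingers":1},{"tx":0,"ty":0,"tz":0,"wx":0,"wy":0,"wz":0,"fingers":1},{"tx":0,"ty":0,"tz":0,"wx":0,"wy":0,"wz":0,"fingers":1}]'
python3 - <<'E'
from h import *
w=snap('wrist','w2');t=snap('top','t2');u,v=map(int,proj(w,(.4,-.319,.04)));print(u,v)
print(proj(t,(.582,-.26,.06)))
u0,v0=max(u-50,0),max(v-60,0)
a=cv2.resize(w['pixels'][v0:v0+120,u0:u0+100,::-1],(500,600),interpolation=cv2.INTER_CUBIC)
b=cv2.resize(t['pixels'][150:210,215:275,::-1],(300,300),interpolation=cv2.INTER_CUBIC)
c=np.zeros((600,800,3),np.uint8);c[:,:500]=a;c[:300,500:]=b;cv2.imwrite('pics/d.png',c);print(u0,v0)
E
```

```text
t: 6.3
tcp_pos: [0.4352, -0.307, 0.228]
orientation: [-2.17, -2.272, -0.0]
wrist_force: [1.4, -0.2, 0.8]
opening: 1.004
grasp_force: 0.0
t: 6.7
tcp_pos: [0.4009, -0.3186, 0.2282]
orientation: [2.026, 2.401, 0.001]
wrist_force: [-0.7, -0.1, 0.2]
opening: 0.998
grasp_force: 0.0
256 168
(np.float64(242.87050425714585), np.float64(183.12374607564456))
206 108
```

View pics/d.png

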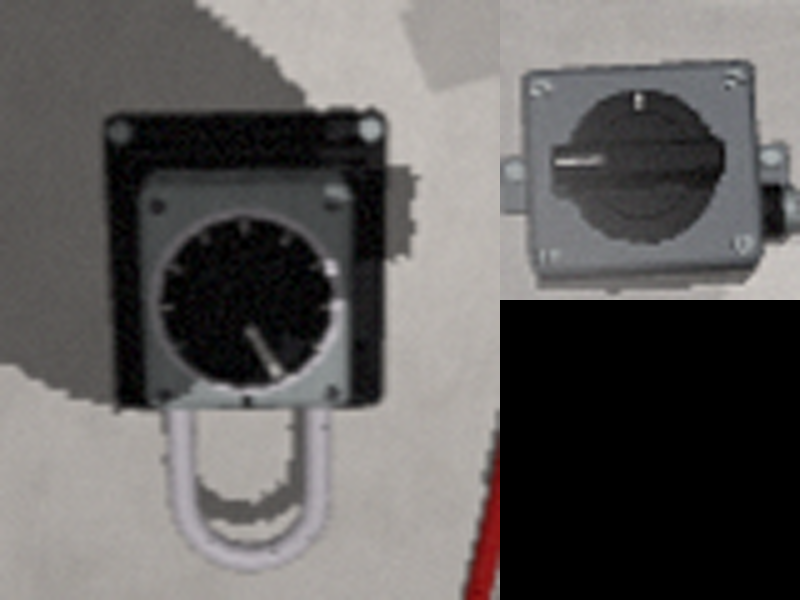

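Left: the mark points from (250,328) to (278,372), about 32° anticlockwise of the index at (247,402). The lock is almost square to the tool, and the skirt centre is at about (249,301). Right: the isolator pointer is at +y, so it is OFF.

```bash
python3 - <<'E'
from h import *
t,s,w1,w=load('top0'),load('side0'),load('w1'),load('w2')
def T(u0,v0,x,y): return u0-40+(x+.5)/5-.5, v0-30+(y+.5)/5-.5
def W1(x,y): return 110+(x+.5)/2-.5,60+(y+.5)/2-.5
def W(x,y): return 206+(x+.5)/5-.5,108+(y+.5)/5-.5
print('dial c skirt',atz(w,*W(249,301),.0455))
P=[atz(w,*W(*p),.040) for p in ((158,205),(338,199),(165,395),(333,392))];print(np.round(P,4),np.mean(P,0))
a=[atz(w,*W(*p),.024) for p in ((182,420),(182,480),(313,420),(316,480))];print('legs',np.round(a,4),'mid',np.mean(a,0))
idx=atz(w,*W(247,402),.040);c=atz(w,*W(249,301),.0455);print('idx',idx,'yaw',np.degrees(np.arctan2(idx[0]-c[0],c[1]-idx[1])))
print('mark',[np.round(tri((t,*T(277,265,*x)),(s,*T(166,248,*y)),(w1,*W1(*z)),(w,*W(*q))),4) if 0 else tri((t,*T(277,265,*x)),(s,*T(166,248,*y)),(w1,*W1(*z)),(w,*W(*q))) for x,y,z,q in [((168,162),(172,76),(375,367),(250,328)),((198,133),(202,90),(398,353),(278,372))]])
st=state();M=R.from_rotvec(st['orientation']).as_matrix();print(st['tcp_pos'],M[:,:2],st['joint_pos'])
E
```

```text
dial c skirt [ 0.39888226 -0.31721253  0.0455    ]
[[ 0.3724 -0.298   0.04  ]
 [ 0.4167 -0.2889  0.04  ]
 [ 0.3815 -0.3472  0.04  ]
 [ 0.4249 -0.339   0.04  ]] [ 0.39888868 -0.3182514   0.04      ]
legs [[ 0.387  -0.3588  0.024 ]
 [ 0.3897 -0.3764  0.024 ]
 [ 0.4227 -0.3527  0.024 ]
 [ 0.4268 -0.3701  0.024 ]] mid [ 0.40654187 -0.36451633  0.024     ]
idx [ 0.40309167 -0.34548891  0.04      ] yaw 8.467256794540148
mark [(array([ 0.39885922, -0.32080925,  0.05980823]), [np.float64(0.0010182929499469241), np.float64(0.0015565927543916168), np.float64(0.002314494906522318), np.float64(0.0009730821593118629)]), (array([ 0.40919255, -0.33272053,  0.06018132]), [np.float64(0.003251757816793889), np.float64(0.0013189776951565344), np.float64(0.0021940702445025773), np.float64(0.0026262416569386767)])]
[ 0.4011024  -0.3184617   0.22803976] [[-1.69541349e-01  9.85523031e-01]
 [ 9.85522960e-01  1.69541178e-01]
 [ 4.75874024e-04  3.79910084e-04]] [ 0.99191099  0.19976669 -0.50211615  1.94432125  0.11130234  1.02438094
  0.61057717]
```

```bash
python3 -m crank '[{"tx":0.002,"ty":-0.005,"tz":0.08,"wx":0,"wy":0,"wz":-0.005,"fingers":0.3},{"tx":0,"ty":0,"tz":0.09,"wx":0,"wy":0,"wz":0,"fingers":0.3},{"tx":0,"ty":0,"tz":0.09,"wx":0,"wy":0,"wz":0,"fingers":0.3},{"tx":0,"ty":0,"tz":0.08,"wx":0,"wy":0,"wz":0,"fingers":0.3},{"tx":0,"ty":0,"tz":0.06,"wx":0,"wy":0,"wz":0,"fingers":0.3},{"tx":0,"ty":0,"tz":0.03,"wx":0,"wy":0,"wz":0,"fingers":0.3},{"tx":0,"ty":0,"tz":0.01,"wx":0,"wy":0,"wz":0,"fingers":0.3},{"tx":0,"ty":0,"tz":0,"wx":0,"wy":0,"wz":0,"fingers":0.3}]'; python3 -c "
from station import *;s=state();print(s['tcp_pos'],s['wrist_force'])"
```

```text
t: 7.6
tcp_pos: [0.3987, -0.3184, 0.0523]
orientation: [-2.013, -2.412, -0.0]
wrist_force: [-0.9, -1.2, 0.3]
opening: 0.646
grasp_force: 0.0
[ 0.39866755 -0.31840811  0.05230348] [-0.92595833 -1.1531229   0.28061477]
```

```bash
python3 -m crank '[{"tx":0,"ty":0,"tz":0.012,"wx":0,"wy":0,"wz":0,"fingers":0.2},{"tx":0,"ty":0,"tz":0,"wx":0,"wy":0,"wz":0,"fingers":-1},{"tx":0,"ty":0,"tz":0,"wx":0,"wy":0,"wz":0,"fingers":-1},{"tx":0,"ty":0,"tz":0,"wx":0,"wy":0,"wz":0,"fingers":-1},{"tx":0,"ty":0,"tz":0,"wx":0,"wy":0,"wz":0,"fingers":-1},{"tx":0,"ty":0,"tz":0,"wx":0,"wy":0,"wz":0,"fingers":-1}]' 40; python3 -c "
from station import *;s=state();print(s['tcp_pos'],s['wrist_force'])"
```

```text
t: 8.2
tcp_pos: [0.3985, -0.3189, 0.048]
orientation: [2.013, 2.411, -0.0]
wrist_force: [-1.8, 1.6, 7.5]
opening: 0.366
grasp_force: 39.6
[ 0.39850678 -0.3188846   0.04804821] [-1.79440902  1.55790243  7.45358103]
```

```bash
python3 -m crank '[{"tx":0,"ty":0,"tz":0,"wx":0,"wy":0,"wz":0.06,"fingers":-1},{"tx":0,"ty":0,"tz":0,"wx":0,"wy":0,"wz":0.09,"fingers":-1},{"tx":0,"ty":0,"tz":0,"wx":0,"wy":0,"wz":0.09,"fingers":-1},{"tx":0,"ty":0,"tz":0,"wx":0,"wy":0,"wz":0.09,"fingers":-1},{"tx":0,"ty":0,"tz":0,"wx":0,"wy":0,"wz":0.09,"fingers":-1},{"tx":0,"ty":0,"tz":0,"wx":0,"wy":0,"wz":0.09,"fingers":-1},{"tx":0,"ty":0,"tz":0,"wx":0,"wy":0,"wz":0.09,"fingers":-1},{"tx":0,"ty":0,"tz":0,"wx":0,"wy":0,"wz":0,"fingers":-1}]'; python3 -c "
from station import *;s=state();print(s['tcp_pos'],s['wrist_force'],s['moment'])"
```

```text
t: 9.0
tcp_pos: [0.3976, -0.3187, 0.0478]
orientation: [2.892, 1.228, -0.002]
wrist_force: [-6.1, -1.5, 7.5]
opening: 0.362
grasp_force: 40.3
[ 0.39763483 -0.31868125  0.0478456 ] [-6.07615052 -1.52211768  7.49884467] [-0.11144479  1.32130341  0.4300588 ]
```

```bash
python3 -m crank '[{"tx":0,"ty":0,"tz":0,"wx":0,"wy":0,"wz":0.09,"fingers":-1},{"tx":0,"ty":0,"tz":0,"wx":0,"wy":0,"wz":0.09,"fingers":-1},{"tx":0,"ty":0,"tz":0,"wx":0,"wy":0,"wz":0.09,"fingers":-1},{"tx":0,"ty":0,"tz":0,"wx":0,"wy":0,"wz":0.08,"fingers":-1},{"tx":0,"ty":0,"tz":0,"wx":0,"wy":0,"wz":0.05,"fingers":-1},{"tx":0,"ty":0,"tz":0,"wx":0,"wy":0,"wz":0,"fingers":-1},{"tx":0,"ty":0,"tz":0,"wx":0,"wy":0,"wz":0,"fingers":-1}]'; python3 - <<'E'
from h import *
s=state();print(s['tcp_pos'],s['wrist_force'],s['moment'])
w=snap('wrist','w3');t=snap('top','t3');q=snap('side','s3')
a=cv2.resize(w['pixels'][100:280,156:356,::-1],(600,540),interpolation=cv2.INTER_CUBIC)
b=cv2.resize(q['pixels'][218:268,146:186,::-1],(200,250),interpolation=cv2.INTER_CUBIC)
d=cv2.resize(t['pixels'][240:290,257:297,::-1],(200,250),interpolation=cv2.INTER_CUBIC)
c=np.zeros((540,800,3),np.uint8);c[:,:600]=a;c[:250,600:]=b;c[250:500,600:]=d;cv2.imwrite('pics/e.png',c)
E
```

```text
t: 9.7
tcp_pos: [0.3986, -0.3187, 0.048]
orientation: [3.129, 0.281, 0.001]
wrist_force: [-1.5, 1.6, 5.9]
opening: 0.363
grasp_force: 40.8
[ 0.39856312 -0.31866882  0.0479844 ] [-1.52036862  1.58786207  5.90907702] [ 0.48097174  0.24936852 -0.14072705]
```

View pics/e.png

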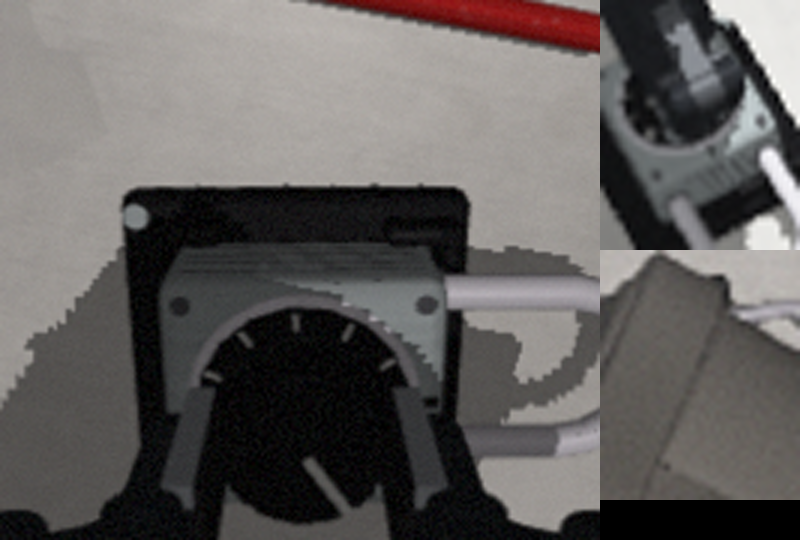

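In this view right is the index side. The mark runs from (308,460) to (345,512), so it is already well clockwise of the index; I'll compute the exact angle.

```bash
python3 - <<'E'
from h import *
w=load('w3');W=lambda x,y:(156+(x+.5)/3-.5,100+(y+.5)/3-.5)
a,b=[atz(w,*W(*p),.060) for p in ((308,460),(345,512))];d=b-a
g=np.degrees(np.arctan2(d[1],d[0]));print(a,b,g,'dial deg',-(g-(-90+10.5)))
# ticks on skirt
c=np.array([.399,-.318])
for p in ((212,377),(244,340),(296,322),(348,333),(389,365)):
    x=atz(w,*W(*p),.0455)[:2];print(np.degrees(np.arctan2(*(x-c)[::-1]))%30, np.hypot(*(x-c)))
E
```

```text
[ 0.39791801 -0.31958278  0.06      ] [ 0.3877059  -0.32878025  0.06      ] -137.99243648141154 dial deg 58.492436481411545
13.81769174836711 0.020140158690711805
13.790823919922339 0.020539772012313776
12.924536103664755 0.02101350815321962
13.643257389090081 0.02084788627036982
13.562965318287716 0.021220189981533907
```

```bash
python3 -m crank '[{"tx":0,"ty":0,"tz":0,"wx":0,"wy":0,"wz":-0.06,"fingers":-1},{"tx":0,"ty":0,"tz":0,"wx":0,"wy":0,"wz":-0.09,"fingers":-1},{"tx":0,"ty":0,"tz":0,"wx":0,"wy":0,"wz":-0.09,"fingers":-1},{"tx":0,"ty":0,"tz":0,"wx":0,"wy":0,"wz":-0.09,"fingers":-1},{"tx":0,"ty":0,"tz":0,"wx":0,"wy":0,"wz":-0.09,"fingers":-1},{"tx":0,"ty":0,"tz":0,"wx":0,"wy":0,"wz":-0.09,"fingers":-1},{"tx":0,"ty":0,"tz":0,"wx":0,"wy":0,"wz":-0.09,"fingers":-1},{"tx":0,"ty":0,"tz":0,"wx":0,"wy":0,"wz":-0.043,"fingers":-1},{"tx":0,"ty":0,"tz":0,"wx":0,"wy":0,"wz":0,"fingers":-1},{"tx":0,"ty":0,"tz":0,"wx":0,"wy":0,"wz":0,"fingers":-1}]'; python3 -m crank '[{"tx":0,"ty":0,"tz":0,"wx":0,"wy":0,"wz":0,"fingers":0.3},{"tx":0,"ty":0,"tz":0,"wx":0,"wy":0,"wz":0,"fingers":0.3},{"tx":0,"ty":0,"tz":0,"wx":0,"wy":0,"wz":0,"fingers":0.3},{"tx":0,"ty":0,"tz":-0.06,"wx":0,"wy":0,"wz":0,"fingers":0.3},{"tx":0,"ty":0,"tz":-0.09,"wx":0,"wy":0,"wz":-0.09,"fingers":1},{"tx":0,"ty":0,"tz":-0.09,"wx":0,"wy":0,"wz":-0.09,"fingers":1},{"tx":0,"ty":0,"tz":-0.09,"wx":0,"wy":0,"wz":-0.09,"fingers":1},{"tx":0,"ty":0,"tz":0,"wx":0,"wy":0,"wz":-0.085,"fingers":1},{"tx":0,"ty":0,"tz":0,"wx":0,"wy":0,"wz":0,"fingers":1},{"tx":0,"ty":0,"tz":0,"wx":0,"wy":0,"wz":0,"fingers":1}]'
python3 - <<'E'
from h import *
w=snap('wrist','w4');u,v=map(int,proj(w,(.4,-.319,.04)));u0,v0=u-50,v-60;print(u0,v0)
cv2.imwrite('pics/f.png',cv2.resize(w['pixels'][v0:v0+120,u0:u0+100,::-1],(500,600),interpolation=cv2.INTER_CUBIC))
st=state();M=R.from_rotvec(st['orientation']).as_matrix();print(st['tcp_pos'],M[:,:2])
E
```

```text
t: 10.85
tcp_pos: [0.399, -0.3191, 0.048]
orientation: [2.602, 1.757, 0.002]
wrist_force: [2.7, -1.5, 6.0]
opening: 0.362
grasp_force: 42.2
t: 11.85
tcp_pos: [0.3975, -0.3184, 0.1786]
orientation: [-2.021, -2.403, 0.0]
wrist_force: [1.2, 0.0, -0.3]
opening: 0.999
grasp_force: 0.0
209 119
[ 0.39754867 -0.3182399   0.17841728] [[-0.1715951   0.9851666 ]
 [ 0.98516656  0.17159676]
 [ 0.00140397 -0.00115438]]
```

View pics/f.png

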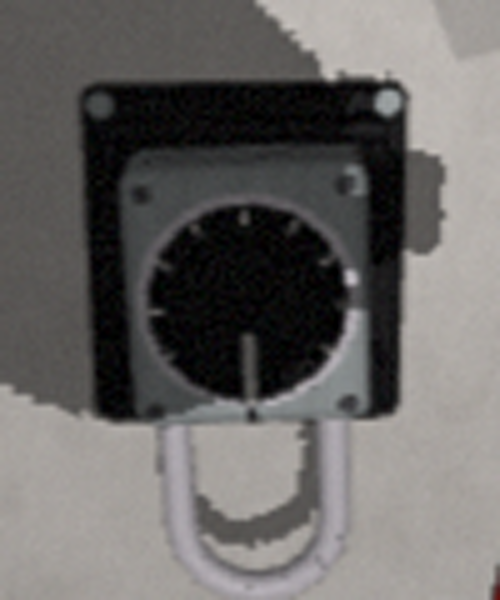

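The mark is at the index (249,335)→(253,400), with the index at (253,412). The shackle legs are at u≈177 and 335.

```bash
python3 - <<'E'
from h import *
w=load('w4');W=lambda x,y:(209+(x+.5)/5-.5,119+(y+.5)/5-.5)
st=state();M=R.from_rotvec(st['orientation']).as_matrix()
c=atz(w,*W(249,299),.0455)
a=[atz(w,*W(*p),.024) for p in ((177,440),(178,520),(335,440),(335,520))]
print(c,np.round(a,4),[np.round(M.T@(x-st['tcp_pos']),4) for x in a],np.round(M.T@(c-st['tcp_pos']),4))
E
python3 -m crank '[{"tx":-0.045,"ty":0,"tz":0,"wx":0,"wy":0,"wz":0,"fingers":1},{"tx":-0.045,"ty":0.003,"tz":0,"wx":0,"wy":0,"wz":0,"fingers":1},{"tx":-0.045,"ty":0.003,"tz":0,"wx":0,"wy":0,"wz":0,"fingers":1},{"tx":0,"ty":0,"tz":0.08,"wx":0,"wy":0,"wz":0,"fingers":1},{"tx":0,"ty":0,"tz":0.09,"wx":0,"wy":0,"wz":0,"fingers":1},{"tx":0,"ty":0,"tz":0.08,"wx":0,"wy":0,"wz":0,"fingers":0.8},{"tx":0,"ty":0,"tz":0,"wx":0,"wy":0,"wz":0,"fingers":0.8}]'
```

```text
[ 0.39870496 -0.31606307  0.0455    ] [[ 0.3888 -0.3599  0.024 ]
 [ 0.3924 -0.3809  0.024 ]
 [ 0.4265 -0.3534  0.024 ]
 [ 0.4306 -0.3743  0.024 ]] [array([-0.0398, -0.0156,  0.1544]), array([-0.0611, -0.0157,  0.1543]), array([-0.0398,  0.0227,  0.1543]), array([-0.0611,  0.0231,  0.1543])] [0.0018 0.0017 0.1329]
t: 12.6
tcp_pos: [0.4078, -0.37, 0.075]
orientation: [-2.014, -2.401, -0.0]
wrist_force: [-0.2, 0.1, 0.8]
opening: 0.902
grasp_force: 0.0
```

```bash
python3 -m crank '[{"tx":0,"ty":0.005,"tz":0.06,"wx":0,"wy":0,"wz":0,"fingers":0.8},{"tx":0,"ty":0,"tz":0.06,"wx":0,"wy":0,"wz":0,"fingers":0.8},{"tx":0,"ty":0,"tz":0.03,"wx":0,"wy":0,"wz":0,"fingers":0.8},{"tx":0,"ty":0,"tz":0,"wx":0,"wy":0,"wz":0,"fingers":0.8},{"tx":0,"ty":0,"tz":0,"wx":0,"wy":0,"wz":0,"fingers":0.8}]'
```

```text
t: 13.1
tcp_pos: [0.4125, -0.3714, 0.0203]
orientation: [2.017, 2.408, -0.0]
wrist_force: [0.9, -0.5, 0.2]
opening: 0.9
grasp_force: 0.0
```

```bash
python3 -m crank '[{"tx":0,"ty":0,"tz":0,"wx":0,"wy":0,"wz":0,"fingers":-1},{"tx":0,"ty":0,"tz":0,"wx":0,"wy":0,"wz":0,"fingers":-1},{"tx":0,"ty":0,"tz":0,"wx":0,"wy":0,"wz":0,"fingers":-1},{"tx":0,"ty":0,"tz":0,"wx":0,"wy":0,"wz":0,"fingers":-1},{"tx":0,"ty":0,"tz":0,"wx":0,"wy":0,"wz":0,"fingers":-1}]' 40
```

```text
t: 13.6
tcp_pos: [0.4113, -0.3722, 0.0203]
orientation: [2.018, 2.407, -0.003]
wrist_force: [-5.7, -5.2, 8.7]
opening: 0.511
grasp_force: 39.8
```

```bash
python3 -m crank '[{"tx":0,"ty":0,"tz":0,"wx":0,"wy":0,"wz":0,"fingers":0.5},{"tx":0,"ty":-0.001,"tz":0.018,"wx":0,"wy":0,"wz":0,"fingers":0.5},{"tx":0,"ty":0,"tz":0,"wx":0,"wy":0,"wz":0,"fingers":0.5},{"tx":0,"ty":0,"tz":0,"wx":0,"wy":0,"wz":0,"fingers":-1},{"tx":0,"ty":0,"tz":0,"wx":0,"wy":0,"wz":0,"fingers":-1},{"tx":0,"ty":0,"tz":0,"wx":0,"wy":0,"wz":0,"fingers":-1},{"tx":0,"ty":0,"tz":0,"wx":0,"wy":0,"wz":0,"fingers":-1}]' 40
```

```text
t: 14.3
tcp_pos: [0.4109, -0.3712, 0.0122]
orientation: [-2.016, -2.408, 0.001]
wrist_force: [-3.3, -0.8, 4.5]
opening: 0.52
grasp_force: 39.8
```

```bash
python3 -m crank '[{"tx":-0.012,"ty":0,"tz":0,"wx":0,"wy":0,"wz":0,"fingers":-1},{"tx":-0.012,"ty":0,"tz":0,"wx":0,"wy":0,"wz":0,"fingers":-1},{"tx":-0.01,"ty":0,"tz":0,"wx":0,"wy":0,"wz":0,"fingers":-1},{"tx":0,"ty":0,"tz":0,"wx":0,"wy":0,"wz":0,"fingers":-1},{"tx":0,"ty":0,"tz":0,"wx":0,"wy":0,"wz":0,"fingers":-1}]'
```

```text
t: 14.8
tcp_pos: [0.4139, -0.3849, 0.0122]
orientation: [2.017, 2.408, -0.0]
wrist_force: [-3.9, -2.2, 3.7]
opening: 0.519
grasp_force: 40.5
```

```bash
python3 -m crank '[{"tx":-0.006,"ty":0,"tz":0,"wx":0,"wy":0,"wz":0,"fingers":-1},{"tx":0,"ty":0,"tz":0,"wx":0,"wy":0,"wz":0,"fingers":-1},{"tx":0,"ty":0,"tz":0,"wx":0,"wy":0,"wz":0,"fingers":-1}]'
```

```text
t: 15.1
tcp_pos: [0.4141, -0.3862, 0.0119]
orientation: [-2.016, -2.408, -0.0]
wrist_force: [-5.0, 1.5, 3.2]
opening: 0.52
grasp_force: 40.4
```

```bash
python3 -m crank '[{"tx":0.003,"ty":0,"tz":0,"wx":0,"wy":0,"wz":0,"fingers":0.9},{"tx":0,"ty":0,"tz":0,"wx":0,"wy":0,"wz":0,"fingers":0.9},{"tx":0,"ty":0,"tz":0,"wx":0,"wy":0,"wz":0,"fingers":1},{"tx":0,"ty":0,"tz":-0.09,"wx":0,"wy":0,"wz":0,"fingers":1},{"tx":0,"ty":0,"tz":-0.1,"wx":0,"wy":0,"wz":0,"fingers":1},{"tx":0.05,"ty":-0.003,"tz":-0.1,"wx":0,"wy":0,"wz":0,"fingers":1},{"tx":0.06,"ty":-0.003,"tz":0,"wx":0,"wy":0,"wz":0,"fingers":1},{"tx":0.06,"ty":-0.002,"tz":0,"wx":0,"wy":0,"wz":0,"fingers":1},{"tx":0,"ty":0,"tz":0,"wx":0,"wy":0,"wz":0,"fingers":1},{"tx":0,"ty":0,"tz":0,"wx":0,"wy":0,"wz":0,"fingers":1}]'
python3 - <<'E'
from h import *
w=snap('wrist','w5');u,v=map(int,proj(w,(.4,-.325,.04)));u0,v0=u-60,max(v-70,0);print(u0,v0)
cv2.imwrite('pics/g.png',cv2.resize(w['pixels'][v0:v0+150,u0:u0+120,::-1],(480,600),interpolation=cv2.INTER_CUBIC))
st=state();print(st['tcp_pos'])
E
```

```text
t: 16.1
tcp_pos: [0.3994, -0.3194, 0.1284]
orientation: [2.016, 2.409, -0.0]
wrist_force: [-0.6, -0.6, 0.1]
opening: 0.999
grasp_force: 0.0
196 129
[ 0.39944151 -0.31980613  0.12831127]
```

View pics/g.png

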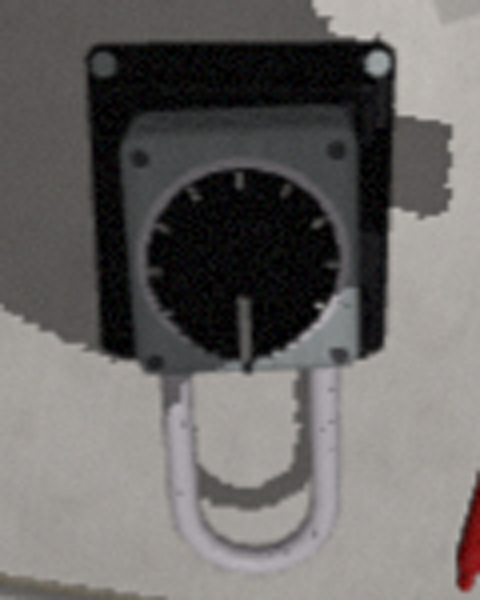

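Shackle bow end is at (250,572) and the case screws are at (140,159), (336,150), (155,362) and (340,355). I'll check the shackle travel numerically.

```bash
python3 - <<'E'
from h import *
w=load('w5');W=lambda x,y:(196+(x+.5)/4-.5,129+(y+.5)/4-.5)
c=atz(w,*W(244,260),.0455);b=atz(w,*W(250,572),.024);print(c,b,np.linalg.norm((b-c)[:2]))
w4=load('w4');W4=lambda x,y:(209+(x+.5)/5-.5,119+(y+.5)/5-.5)
b4=atz(w4,*W4(255,600),.024);c4=atz(w4,*W4(249,299),.0455);print(np.linalg.norm((b4-c4)[:2]))
E
```

```text
[ 0.39889388 -0.31755196  0.0455    ] [ 0.41788596 -0.41448276  0.024     ] 0.09877387357642646
0.08509572075135056
```

```bash
python3 -m crank '[{"tx":0.003,"ty":-0.001,"tz":0.08,"wx":0,"wy":0,"wz":0,"fingers":1},{"tx":0,"ty":0,"tz":0.08,"wx":0,"wy":0,"wz":0,"fingers":1},{"tx":0,"ty":0,"tz":0.08,"wx":0,"wy":0,"wz":0,"fingers":1},{"tx":0,"ty":0,"tz":0.05,"wx":0,"wy":0,"wz":0,"fingers":1},{"tx":0,"ty":0,"tz":0,"wx":0,"wy":0,"wz":0,"fingers":1},{"tx":0,"ty":0,"tz":0,"wx":0,"wy":0,"wz":0,"fingers":1}]'
```

```text
t: 16.75
tcp_pos: [0.3987, -0.3184, 0.0122]
orientation: [-2.017, -2.408, -0.0]
wrist_force: [-0.2, 0.8, 0.3]
opening: 1.003
grasp_force: 0.0
```

```bash
python3 -m crank '[{"tx":0,"ty":0,"tz":0,"wx":0,"wy":0,"wz":0,"fingers":-1},{"tx":0,"ty":0,"tz":0,"wx":0,"wy":0,"wz":0,"fingers":-1},{"tx":0,"ty":0,"tz":0,"wx":0,"wy":0,"wz":0,"fingers":-1},{"tx":0,"ty":0,"tz":0,"wx":0,"wy":0,"wz":0,"fingers":-1},{"tx":0,"ty":0,"tz":0,"wx":0,"wy":0,"wz":0,"fingers":-1},{"tx":0,"ty":0,"tz":-0.02,"wx":0,"wy":0,"wz":0,"fingers":-1},{"tx":0,"ty":0,"tz":-0.04,"wx":0,"wy":0,"wz":0,"fingers":-1},{"tx":0,"ty":0,"tz":-0.06,"wx":0,"wy":0,"wz":0,"fingers":-1},{"tx":0,"ty":0,"tz":0,"wx":0,"wy":0,"wz":0,"fingers":-1}]' 80
```

```text
t: 17.65
tcp_pos: [0.3997, -0.3191, 0.063]
orientation: [2.014, 2.405, 0.0]
wrist_force: [-0.2, 0.1, -3.5]
opening: 0.617
grasp_force: 84.3
```

```bash
python3 -m crank '[{"tx":0,"ty":0,"tz":-0.07,"wx":0,"wy":0,"wz":0,"fingers":-1},{"tx":0,"ty":0,"tz":-0.08,"wx":0,"wy":0,"wz":0,"fingers":-1},{"tx":0,"ty":0,"tz":-0.08,"wx":0,"wy":0,"wz":0,"fingers":-1},{"tx":0,"ty":0,"tz":-0.08,"wx":0,"wy":0,"wz":0,"fingers":-1},{"tx":0.008,"ty":0.06,"tz":0,"wx":0,"wy":0,"wz":0,"fingers":-1},{"tx":0.01,"ty":0.07,"tz":0,"wx":0,"wy":0,"wz":0,"fingers":-1},{"tx":0.01,"ty":0.07,"tz":0,"wx":0,"wy":0,"wz":0,"fingers":-1},{"tx":0.01,"ty":0.07,"tz":0,"wx":0,"wy":0,"wz":0,"fingers":-1},{"tx":0.01,"ty":0.07,"tz":0,"wx":0,"wy":0,"wz":0,"fingers":-1},{"tx":0.01,"ty":0.07,"tz":0,"wx":0,"wy":0,"wz":0,"fingers":-1}]'; python3 -m crank '[{"tx":0.006,"ty":0.06,"tz":0,"wx":0,"wy":0,"wz":0,"fingers":-1},{"tx":0,"ty":0,"tz":0,"wx":0,"wy":0,"wz":0,"fingers":-1},{"tx":0,"ty":0,"tz":0,"wx":0,"wy":0,"wz":0,"fingers":-1},{"tx":0,"ty":0,"tz":0,"wx":0,"wy":0,"wz":0,"fingers":-1},{"tx":0,"ty":0,"tz":0,"wx":0,"wy":0,"wz":0,"fingers":-1}]'
python3 - <<'E'
from h import *
w=snap('wrist','w6');q=snap('side','s6')
c=np.hstack([cv2.resize(w['pixels'][:,:,::-1],(400,300)),cv2.resize(q['pixels'][90:290,130:397,::-1],(400,300))])
cv2.imwrite('pics/i.png',c);st=state();print(st['tcp_pos'],st['qvel'])
E
```

```text
t: 18.65
tcp_pos: [0.5565, -0.266, 0.1835]
orientation: [-2.017, -2.408, 0.001]
wrist_force: [-0.1, 0.2, -2.7]
opening: 0.613
grasp_force: 85.2
t: 19.15
tcp_pos: [0.5782, -0.2605, 0.1841]
orientation: [-2.018, -2.408, 0.001]
wrist_force: [-0.1, -0.5, -3.4]
opening: 0.617
grasp_force: 85.2
[ 0.57854383 -0.26035209  0.18421991] [-0.00240569  0.00082519 -0.00056613 -0.00253542 -0.00106737 -0.00188793
  0.00066076]
```

View pics/i.png

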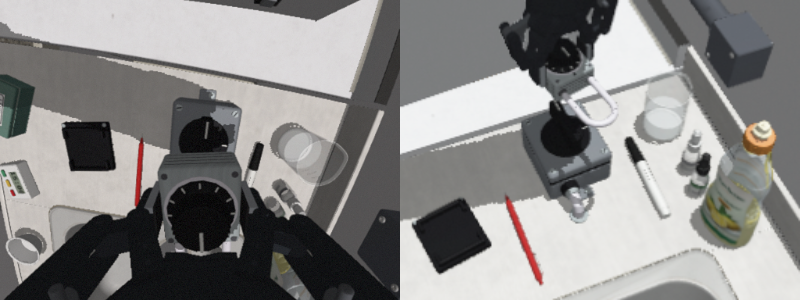

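The lock is held level over the isolator with its shackle out. The holder is empty, the handle is OFF, and the pen, marker and beaker are where they were.

```bash
python3 -c "
from station import *;print(finish_job())"
```

```text
the job is handed in; nothing more can be done
None
```

The isolator is OFF, and the padlock is open and held still above it, about 18 cm over the worktop; I handed the job in at about 19 s, but no verdict came back.

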